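# Check the tape-measure locks and set the failed one aside

### The arm

A 6-joint arm with a two-finger parallel gripper is mounted at the origin on the work surface. World frame = base frame: x ahead of the robot, y to its left, z up, the work surface at z = 0. Lengths are in m, angles in rad, forces in N, time in s.
With the tool pointing down it reaches from about 0.25 to 0.775 m from the base axis. Payload 4 kg.
Tool frame: the origin (TCP) lies on the centre line of the jaws, within the pads' length; the fingertips stand 17 mm ahead of it and the grasp point (between the pads) lies 2 mm behind it; z points along the fingers, y is the line along which they close (so a half turn about z gives the same grasp; the last joint's range is limited). The gripper opens to 94 mm and grips with 3 to 60 N. Pads are 16 mm wide; open, the fingers measure 119 mm over their backs; the gripper's body (75 mm by 177 mm) begins 78 mm behind the grasp point.
Start: joints at [-1.416, 0.087, 1.371, -0, 1.684, -0.103], TCP at [0.14, -0.532, 0.223] pointing down, gripper open.
Joint ranges: [-3.1, 3.1], [-0.76, 2.03], [0.27, 2.55], [-1.08, 4.22], [0.17, 2.65], [-2.57, 2.57]. Speed limits (rad/s): [2.79, 2.79, 3.14, 3.14, 3.14, 3.14].

### API

Orientations are given as [roll, pitch, yaw] about the fixed x, y, z axes, in that order (R = Rz(yaw) Ry(pitch) Rx(roll)).
In Python, from bench import robot gives the robot as it stands.
- The arm moves only by the tool servo_tool, never from a script. Its argument "plan" is a list of rows, each a list of 7 numbers: the shift along the tool's x, y, z normalised to -1 to 1, where 1 is 0.1 m, then the turn, a rotation vector about the tool's x, y, z normalised to -1 to 1, where 1 is pi/2 rad, then the finger opening in mm, from 0 to 94. In form: [[x, y, z, ax, ay, az, gripper], ...]. A call has 1 to 12 rows; each row is the pose to reach, as a shift and turn from the pose commanded when the call began, along the tool's axes at that moment; what a row does not reach only later rows make up. A row lasts 1/12 s, in which the tool goes at most 41.7 mm and 7.16 degrees, less where a joint would pass 70% of its speed; a pose out of reach is approached as far as the arm can. A call with a number of a shift or a turn outside -1 to 1 is refused whole. A call with a gripper value outside its range is refused whole. The fingers move at their own pace and stop on an object; the grip force is fixed at half the most. Time passes only in rows, so rows that repeat a pose let the fingers close. It gives the time, the measured TCP pose, the force, the opening and the grip force at its end, in the units of the state.
- robot.get_obs(): the state, without advancing time (a new reading comes with each control period).
- robot.snapshot(name): name is "scene" or "top" or "wrist"; returns the picture (384x512x3 uint8, red, green, blue); there is no depth.
- robot.camera_params(name): a dict with "camera_matrix" (3x3 intrinsics, pixels), "rvec" (rotation vector, rad) and "tvec" (3), from world to camera coordinates, as OpenCV has them; the wrist camera has in their place "tool_from_camera" (4x4, takes a point from camera to tool coordinates, whose origin is the TCP and whose axes are the flange's). Camera axes: x right, y down, z forward; pixel columns grow to the right and rows downward; lengths in m; the calibration is good to about 2 mm. The wrist camera is an equidistant fisheye: a pixel r from the principal point sees the ray r / f radians off the axis. A picture is of the moment at which its call begins: read the wrist's pose just before it. camera_params takes no time and is no camera call.
- robot.close_job(): hands the job in; it is judged then, once.
Trained networks look in the newest picture that a camera, given by its name, has taken for a name from the list of things; names that differ only in an ending like _2 or _b are one class to them, and where a whole thing is asked for, a point or a joint stands for the part that bears it (a point fixed in the world has none). Each returns a list of dicts, best first, with "conf" (0 to 1); they miss things now and then, are a little off and sometimes report something else, mostly with a low value. They report only what shows in the picture. A call takes as long as a camera call. They do not tell look-alikes from the thing itself.
- robot.find_in(thing, camera): "extent" ([centre column, centre row, width, height] in pixels, round what is visible of it).
The state is a dict: "time": time; "joint_positions": joint angles; "qvel": joint speeds; "joint_torque": joint torques, N m; "tool_pos": TCP position; "ee_rot": TCP orientation; "wrist_force": force on the tool from outside, world axes, zero at the start; "wrist_torque": the same for the moment, N m; "width": finger opening in m; "finger_force": force on a finger pad.
Only numpy, scipy, OpenCV 4.12 (cv2) and the standard library are available. Lean on these libraries where they do the work, as an engineer would, in place of code of your own. Each camera call takes 0.05 s, during which the arm holds its last target. There are 200 camera calls.

### The job

Test the blade lock of each of the three tape measures by pressing its top button fully down and letting go: a sound lock stays down, a failed one pops back up. After its test, set the one that fails down gently, standing upright on the floor of the grey tray; leave the two sound ones standing where they are with their buttons locked down, and do not shift the other things on the table.

Things in the scene. Friction and masses are not known exactly. Their poses are not given: they have to be found in the camera images.
- tape_a_center (a point): tape measure standing upright, metal case 72 long (x; blade hook sticks out 10 at the foot of the -x end), 38 thick (y), 70 high, about 0.26 kg, black rubber band round it; all three look the same. Point: centre of the case, 35 above its underside, z up. White lock button on the middle of the top, 26 x 20, standing 10 proud when up (80 above the table), 3 proud when fully down
- lock_a (a joint): its lock button: travel in m straight down into the case, 0 up, 0.007 fully down (stop); takes 3 to 4 N pressed slowly. A sound lock stays where it was pushed to; a failed one springs back up as soon as it is let go. Exactly one of the three has failed, only pressing shows which
- tape_b_center (a point): another such tape measure, the same in every measure as tape_a; centre of its case
- lock_b (a joint): lock button of tape_b, as lock_a
- tape_c_center (a point): another such tape measure, the same in every measure as tape_a; centre of its case
- lock_c (a joint): lock button of tape_c, as lock_a
- tray_in (a point): centre of the inner floor of the set-aside tray, a grey plastic open tray, fixed to the table, inside 170 (its x axis) by 150 (its y axis), floor 5 above the table, walls 5 thick, rim 30 above the table
- chalk_reel_center (a point): bystander: grey chalk-line reel, round, 75 x 34, 61 high, with a crank and no button; 30 above its underside
- pencil: bystander: flat carpenter's pencil, 150 long (x) x 14 x 8 high, lying; centre of its underside
- sanding_block: bystander: cork sanding block, 100 (x) x 60 x 35 high; centre of its underside
- offcut: bystander: plywood offcut, 60 (x) x 170 (y) x 22 high; centre of its underside
- screw_jar: bystander: closed jar, 64 across, 75 high; centre of its underside
Things that resemble listed ones, but are neither listed nor needed, are in the scene too. What is shaped like the part that bears tape_a_center but orange or turquoise is not meant.

How it is judged:
By the outcome, as a careful person would: the job done as asked, in the order asked, and still so for the second after the job is handed in, with the robot touching nothing.
It also fails if it takes over 58 s, if anything falls off the work surface, if the arm or the gripper's body presses on something with over 40 N, if the wrist force passes 120 N, or if a joint passes its speed limit or range.

## Working session

There is one attempt and no reset: what is moved stays moved. The work goes in short steps, Python scripts to look and compute and a tool call to move; the robot and the scene stay as the last step left them, time stands still between calls to the robot, and variables do not carry over. Pictures are saved under pics/ and viewed, at most 10 in all, crops included, and the job is handed in when it is done.

Besides the shell and the picture viewer there is one more tool, called after "Request:" in YAML: its name, and indented under it one key for each argument. servo_tool: Moves the arm, as the interface text tells. Scaled input: -1 to 1 covers 0.1 m each way for a shift and pi/2 rad each way for a turn. Its arguments: {"type":"object","properties":{"plan":{"type":"array","items":{"type":"array","items":{"type":"number"}}}},"required":["plan"]}

```bash
mkdir -p pics; ls; python3 - <<'E'
from bench import robot
import cv2
print(robot.get_obs())
for c in ["top","scene"]:
    im=robot.snapshot(c); cv2.imwrite(f"pics/{c}0.png",cv2.resize(im[:,:,::-1],(800,600),interpolation=cv2.INTER_CUBIC))
    print(c,robot.camera_params(c))
    for t in ["tape_a_center","lock_a","chalk_reel_center","screw_jar","offcut","sanding_block","pencil"]:
        print(t,[(round(d["conf"],2),[round(v,1) for v in d["extent"]]) for d in robot.find_in(t,c)])
print(robot.camera_params("wrist"))
E
```

```text
pics
{'time': 0.0, 'joint_positions': array([-1.41606456e+00,  8.79711576e-02,  1.37223691e+00, -6.12480228e-05,
        1.68360981e+00, -1.03144133e-01]), 'qvel': array([0.00078119, 0.00020219, 0.000448  , 0.00093783, 0.00040706,
       0.00048862]), 'joint_torque': array([-7.01636714e-05, -3.40174234e+01, -3.02430475e+01,  7.17695500e-02,
        3.30397754e-02, -1.50019123e-04]), 'tool_pos': array([ 0.14013782, -0.5313165 ,  0.22130412]), 'ee_rot': array([-3.13937299e+00, -1.68561293e-04,  2.57868888e-01]), 'wrist_force': array([ 0.26104054,  0.57838977, -0.109002  ]), 'wrist_torque': array([-0.01710596,  0.00820326,  0.04187853]), 'finger_force': 0.0, 'width': 0.0938897616771917}
top {'camera_matrix': array([[395.29822898,   0.        , 253.25079298],
       [  0.        , 395.29822898, 187.71700297],
       [  0.        ,   0.        ,   1.        ]]), 'rvec': array([ 2.00895769, -2.21957911,  0.24152384]), 'tvec': array([0.05543794, 0.53515691, 0.79142318])}
tape_a_center [(0.93, [304.6, 207.7, 22.4, 43.0]), (0.92, [211.2, 292.7, 41.3, 30.0]), (0.84, [400.0, 247.2, 37.7, 36.6])
[... 1280 characters left out ...]
 (0.74, [220.2, 210.4, 9.5, 8.5])]
sanding_block [(0.88, [259.1, 294.0, 37.0, 49.3]), (0.47, [305.2, 242.0, 30.8, 22.8])]
pencil [(0.78, [209.0, 253.4, 44.0, 33.1])]
{'camera_matrix': array([[297.31863964,   0.        , 259.11443652],
       [  0.        , 297.31863964, 195.42035373],
       [  0.        ,   0.        ,   1.        ]]), 'tool_from_camera': array([[-1.91233235e-04, -9.66884449e-01, -2.55214470e-01,
         7.46071648e-02],
       [ 9.99999703e-01, -3.75488307e-04,  6.73240141e-04,
        -4.11335487e-04],
       [-7.46775472e-04, -2.55214265e-01,  9.66884234e-01,
        -1.61884542e-01],
       [ 0.00000000e+00,  0.00000000e+00,  0.00000000e+00,
         1.00000000e+00]])}
```

View pics/top0.png

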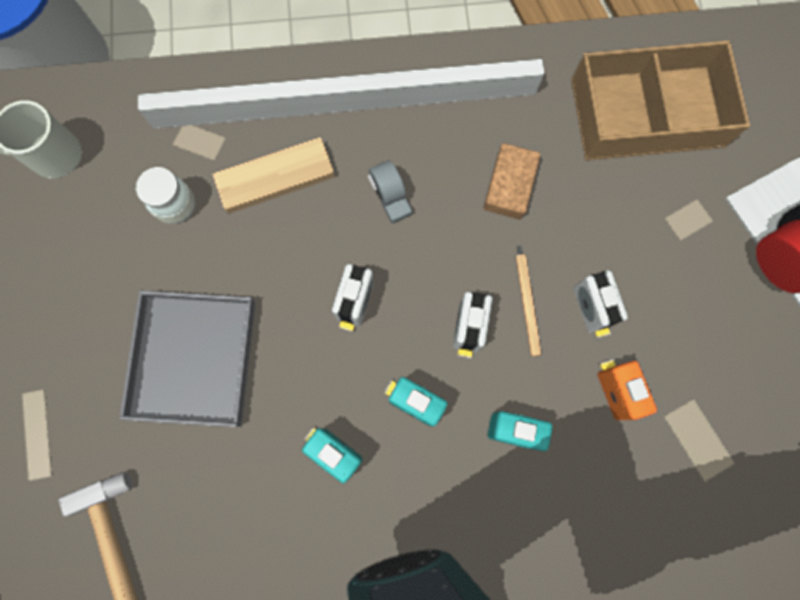

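View pics/scene0.png

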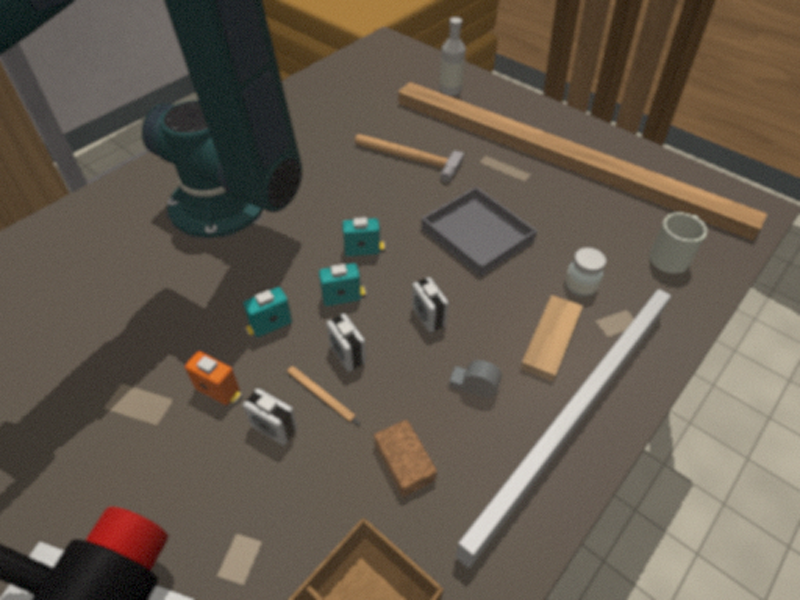

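The metal/black tapes are at (352,295), (475,322) and (603,302) in the 800x600 top picture, which is 225,189 / 304,206 / 386,193 in raw pixels. Look-alikes I rule out by colour: teal at (418,400), (332,455) and (522,430), orange at (628,390). The grey reel at (390,190) has no button. The tray is at (190,357).

```bash
cat > h.py <<'E'
import numpy as np, cv2
from bench import robot
from scipy.spatial.transform import Rotation as R
def cam(c):
    p=robot.camera_params(c); return p["camera_matrix"],np.array(p["rvec"]),np.array(p["tvec"])
def proj(P,c="top"):
    K,r,t=cam(c); return cv2.projectPoints(np.array(P,float).reshape(-1,3),r,t,K,None)[0][:,0]
def back(px,z,c="top"):
    K,r,t=cam(c); Rm=R.from_rotvec(r.ravel()).as_matrix(); C=-Rm.T@t.ravel()
    d=Rm.T@np.linalg.inv(K)@np.array([px[0],px[1],1.]); return C+d*(z-C[2])/d[2]
def box(x,y,yaw,lx,ly,z):
    c,s=np.cos(yaw),np.sin(yaw)
    return [(x+c*a*lx/2-s*b*ly/2,y+s*a*lx/2+c*b*ly/2,z) for a,b in((1,1),(1,-1),(-1,-1),(-1,1))]
def wproj(P,pose):
    "world points to wrist pixels (equidistant), pose=(pos,rpy)"
    p=robot.camera_params("wrist"); T=np.eye(4); T[:3,:3]=R.from_euler("xyz",pose[1]).as_matrix(); T[:3,3]=pose[0]
    M=np.linalg.inv(T@p["tool_from_camera"]); q=np.array(P)@M[:3,:3].T+M[:3,3]
    rr=np.hypot(q[:,0],q[:,1]); th=np.arctan2(rr,q[:,2]); K=p["camera_matrix"]
    return np.c_[K[0,2]+K[0,0]*th*q[:,0]/rr,K[1,2]+K[0,0]*th*q[:,1]/rr]
E
python3 - <<'E'
from h import *
s=1/1.5625
im=cv2.imread("pics/top0.png")
o=[]
for b,h in [((352,292),(346,326)),((475,317),(466,352)),((609,297),(603,332))]:
    B=back(np.array(b)*s,.08); H=back(np.array(h)*s,.005); d=B-H; yaw=np.arctan2(d[1],d[0]); o.append((B[0],B[1],yaw)); print(B.round(3),round(yaw,3),np.hypot(*d[:2]).round(3))
t=[back(np.array(p)*s,.03) for p in [(139,292),(253,297),(239,426),(122,419)]]
tc=np.mean(t,0); print("tray",tc.round(3),[(np.array(t[(i+1)%4])-t[i])[:2].round(3) for i in range(4)])
crop=cv2.resize(robot.snapshot("top")[155:240,190:430,::-1],None,fx=3.3,fy=3.3,interpolation=cv2.INTER_CUBIC)
for x,y,w in o:
    for l,c,z,col in((72,38,.07,(0,0,255)),(26,20,.08,(255,0,0)),(72,38,0,(0,200,0))):
        q=(proj(box(x,y,w,l/1e3,c/1e3,z))-[190,155]+.5)*3.3
        cv2.polylines(crop,[q.astype(int)],True,col,1)
cv2.imwrite("pics/crop1.png",crop)
for n,px in dict(teal1=(418,400),teal2=(332,455),teal3=(525,430),orange=(638,390),pen=(528,300),penend=(536,352)).items(): print(n,back(np.array(px)*s,.08 if n[0] in'to' else .008).round(3))
E
```

```text
[0.541 0.06  0.08 ] -0.465 0.036
[ 0.491 -0.099  0.08 ] -0.208 0.038
[ 0.5  -0.28  0.08] 0.284 0.039
tray [0.482 0.296 0.03 ] [array([-0.023, -0.16 ]), array([-0.176,  0.028]), array([0.025, 0.157]), array([ 0.174, -0.025])]
teal1 [ 0.39  -0.012  0.08 ]
teal2 [0.333 0.104 0.08 ]
teal3 [ 0.339 -0.144  0.08 ]
orange [ 0.375 -0.297  0.08 ]
pen [ 0.52  -0.19   0.008]
penend [ 0.443 -0.19   0.008]
```

View pics/crop1.png

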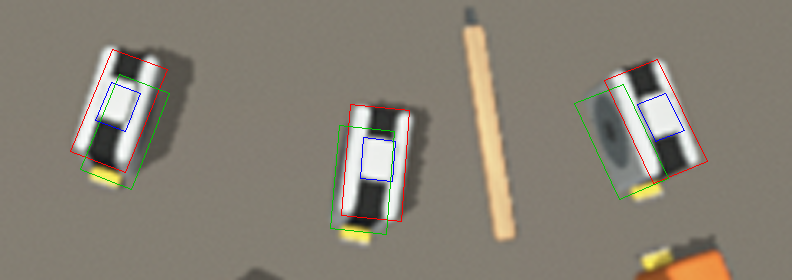

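The overlay sits on all three metal tapes, on buttons (118,103), (378,160) and (661,115) in the crop, so the choice is right. The yaws need a small correction, to about -0.33, -0.29 and 0.20. I'll go above the right-hand tape first.

Request:
servo_tool:
  plan:
    - [1,-0.38,0,0,0,0,0]
    - [1,-0.38,0,0,0,0,0]
    - [1,-0.38,0,0,0,0,0]

```text
time: 1.1
tool_pos: [0.2293, -0.4678, 0.2226]
ee_rot: [-3.141, -0.002, 0.259]
wrist_force: [0.2, -1.0, -0.7]
width: 0.0773
finger_force: 0.0
```

Request:
servo_tool:
  plan:
    - [1,-0.38,0,0,0,0,0]
    - [1,-0.38,0,0,0,0,0]
    - [1,-0.38,0,0,0,0,0]

```text
time: 1.35
tool_pos: [0.3168, -0.405, 0.2228]
ee_rot: [-3.142, -0.002, 0.26]
wrist_force: [-0.7, -0.6, 0.4]
width: 0.0573
finger_force: 0.0
```

Request:
servo_tool:
  plan:
    - [1,-0.38,0,0,0,0,0]
    - [1,-0.38,0,0,0,0,0]
    - [1,-0.38,0,0,0,0,0]

```text
time: 1.6
tool_pos: [0.4039, -0.3425, 0.2227]
ee_rot: [-3.141, -0.002, 0.261]
wrist_force: [-0.5, -0.6, 0.7]
width: 0.0376
finger_force: 0.0
```

Request:
servo_tool:
  plan:
    - [1,-0.37,0.3,0,0,0.037,0]
    - [1,-0.37,0.3,0,0,0.037,0]
    - [1,-0.37,0.3,0,0,0.037,0]
    - [1,-0.37,0.3,0,0,0.037,0]
    - [1,-0.37,0.3,0,0,0.037,0]
    - [1,-0.37,0.3,0,0,0.037,0]

```text
time: 2.1
tool_pos: [0.4882, -0.2842, 0.1927]
ee_rot: [3.141, 0.001, 0.2]
wrist_force: [0.0, -0.7, 0.0]
width: 0.0004
finger_force: 0.0
```

```bash
cat > look.py <<'E'
from h import *
import sys
x,y,w=map(float,sys.argv[2:5])
o=robot.get_obs(); im=robot.snapshot("wrist")[:,:,::-1].copy()
pose=(o["tool_pos"],o["ee_rot"]); print("t",o["time"],o["tool_pos"].round(4),o["ee_rot"].round(3))
big=cv2.resize(im,(800,600),interpolation=cv2.INTER_CUBIC)
for l,c,z,col in((72,38,.07,(0,0,255)),(26,20,.08,(255,0,0)),(26,20,.073,(255,0,255)),(72,38,0,(0,200,0))):
    cv2.polylines(big,[((wproj(box(x,y,w,l/1e3,c/1e3,z),pose)+.5)*1.5625).astype(int)],True,col,1)
cv2.imwrite(f"pics/{sys.argv[1]}.png",big)
for t in("tape_a_center","lock_a"): print(t,[(round(d["conf"],2),np.round(d["extent"],1)) for d in robot.find_in(t,"wrist")][:3])
E
python3 look.py wc 0.5 -0.28 0.2
```

```text
t 2.1 [ 0.4882 -0.2842  0.1927] [3.141e+00 1.000e-03 2.000e-01]
tape_a_center [(0.97, array([ 15.2, 235.8,  30.3,  51.3])), (0.84, array([135.9, 265.9,  76.5,  50.1])), (0.74, array([ 51.5, 216.9,  64.6,  57.3]))]
lock_a [(0.89, array([257.9, 180.2,  24.3,  31.8])), (0.7, array([ 34.9, 228.2,  17.8,  23.7])), (0.61, array([ 88.8, 159.9,  26.9,  30.7]))]
```

View pics/wc.png

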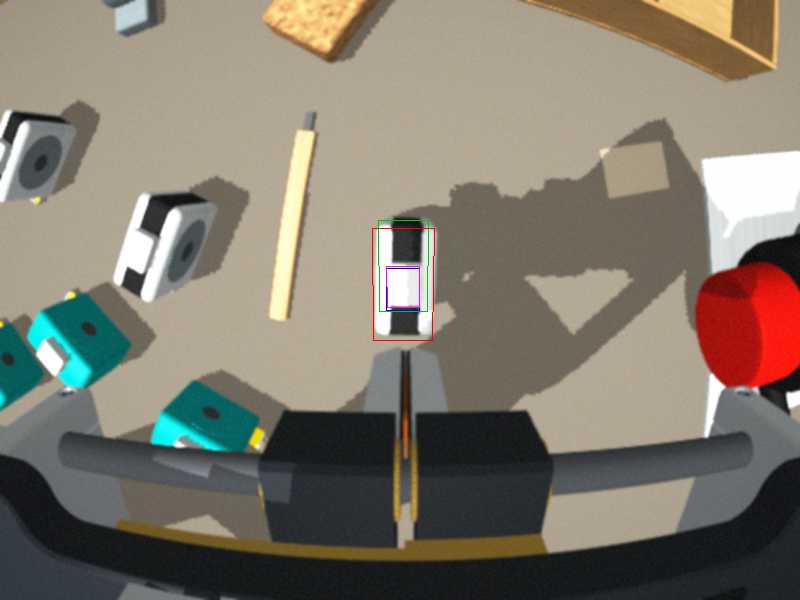

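The wrist picture shows the case aligned with the tool and its button at (403,284), about 2.5 mm farther ahead than drawn. I'll correct for that and press.

Request:
servo_tool:
  plan:
    - [0.15,-0.02,0.35,0,0,0,0]
    - [0.15,-0.02,0.7,0,0,0,0]
    - [0.15,-0.02,0.88,0,0,0,0]
    - [0.15,-0.02,0.9,0,0,0,0]

```text
time: 2.58
tool_pos: [0.4998, -0.2782, 0.0979]
ee_rot: [-3.136, 0.006, 0.198]
wrist_force: [-0.5, 0.3, 0.0]
width: 0.0005
finger_force: 0.0
```

Request:
servo_tool:
  plan:
    - [0,0,0.03,0,0,0,0]
    - [0,0,0.06,0,0,0,0]
    - [0,0,0.09,0,0,0,0]
    - [0,0,0.12,0,0,0,0]
    - [0,0,0.135,0,0,0,0]
    - [0,0,0.14,0,0,0,0]

```text
time: 3.08
tool_pos: [0.5037, -0.2802, 0.0902]
ee_rot: [3.138, -0.002, 0.199]
wrist_force: [-1.8, -2.0, 5.6]
width: 0.0
finger_force: 3.0
```

Request:
servo_tool:
  plan:
    - [0,0,0.015,0,0,0,0]
    - [0,0,0.02,0,0,0,0]
    - [0,0,0.02,0,0,0,0]
    - [0,0,0.02,0,0,0,0]

```text
time: 3.42
tool_pos: [0.5037, -0.2802, 0.0902]
ee_rot: [3.137, -0.003, 0.2]
wrist_force: [-4.0, -1.2, 11.1]
width: 0.0003
finger_force: 5.7
```

Request:
servo_tool:
  plan:
    - [0,0,-0.02,0,0,0,0]
    - [0,0,-0.04,0,0,0,0]
    - [0,0,-0.055,0,0,0,0]
    - [0,0,-0.055,0,0,0,0]

```text
time: 3.75
tool_pos: [0.5028, -0.2786, 0.0917]
ee_rot: [-3.141, 0.0, 0.2]
wrist_force: [0.0, 0.2, 0.7]
width: 0.0004
finger_force: 0.0
```

Pressed home: z stayed at 0.0902 while the force rose to 11 N, and there was no push-back on letting go, so this one locks. Next, the middle tape.

Request:
servo_tool:
  plan:
    - [0,0,-0.4,0,0,0,0]
    - [0.05,-0.2,-0.8,0,0,0,0]
    - [0.12,-0.6,-1,0,0,0.05,0]
    - [0.12,-0.9,-1,0,0,0.1,0]

```text
time: 4.08
tool_pos: [0.4993, -0.1888, 0.1971]
ee_rot: [3.138, -0.008, 0.037]
wrist_force: [1.0, 0.8, -0.9]
width: 0.0002
finger_force: 0.0
```

Request:
servo_tool:
  plan:
    - [0.05,-0.4,0,0,0,0.07,0]
    - [0.05,-0.8,0,0,0,0.14,0]
    - [0.05,-0.89,0,0,0,0.21,0]
    - [0.05,-0.89,0,0,0,0.21,0]
    - [0.05,-0.89,0,0,0,0.21,0]

```text
time: 4.5
tool_pos: [0.4978, -0.0988, 0.1916]
ee_rot: [3.141, 0.0, -0.283]
wrist_force: [-0.3, -1.0, -0.1]
width: 0.0003
finger_force: 0.0
```

```bash
python3 look.py wb 0.491 -0.099 -0.29
```

```text
t 4.5 [ 0.4978 -0.0988  0.1916] [ 3.141  0.    -0.283]
tape_a_center [(0.92, array([149.7, 331.8,  49.8,  34.7])), (0.92, array([429.2, 231.5,  54.3,  70.6])), (0.6, array([261.2, 192.6,  34.4,  71.8]))]
lock_a [(0.95, array([423. , 145.4,  21.3,  26.3])), (0.89, array([103.7, 194.6,  24.7,  25.7])), (0.58, array([446.4, 246.4,  19.9,  29.1]))]
```

View pics/wb.png

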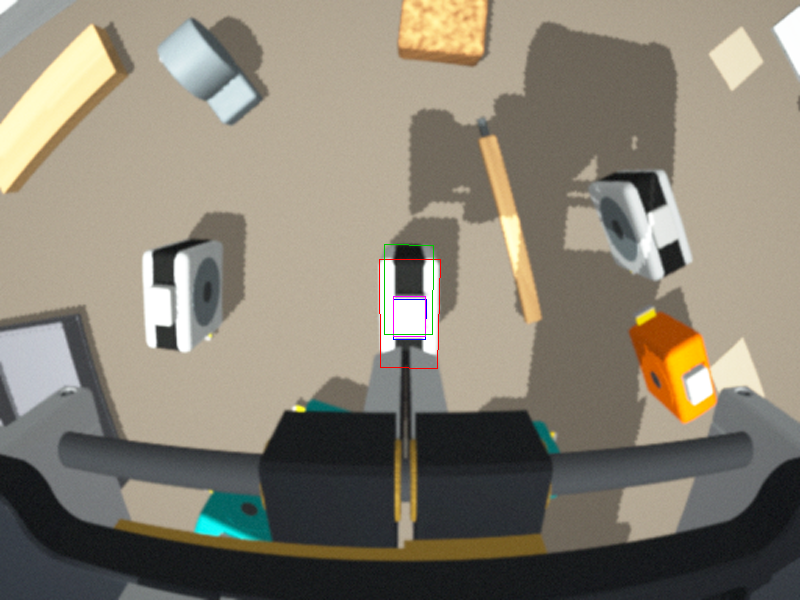

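The overlay fits; the middle button is at (409,315), and the yaw is right.

Request:
servo_tool:
  plan:
    - [-0.05,0.02,0.35,0,0,0,0]
    - [-0.05,0.02,0.7,0,0,0,0]
    - [-0.05,0.02,0.87,0,0,0,0]
    - [-0.05,0.02,0.89,0,0,0,0]

```text
time: 4.98
tool_pos: [0.4896, -0.1002, 0.098]
ee_rot: [3.142, 0.009, -0.288]
wrist_force: [0.2, 0.5, -0.2]
width: 0.0007
finger_force: 0.0
```

Request:
servo_tool:
  plan:
    - [0,0,0.03,0,0,0,0]
    - [0,0,0.06,0,0,0,0]
    - [0,0,0.09,0,0,0,0]
    - [0,0,0.12,0,0,0,0]
    - [0,0,0.145,0,0,0,0]
    - [0,0,0.155,0,0,0,0]
    - [0,0,0.155,0,0,0,0]

```text
time: 5.57
tool_pos: [0.4939, -0.1006, 0.0902]
ee_rot: [3.14, -0.004, -0.287]
wrist_force: [-1.3, -1.5, 7.9]
width: 0.0004
finger_force: 4.4
```

Request:
servo_tool:
  plan:
    - [0,0,-0.02,0,0,0,0]
    - [0,0,-0.04,0,0,0,0]
    - [0,0,-0.055,0,0,0,0]
    - [0,0,-0.055,0,0,0,0]

```text
time: 5.9
tool_pos: [0.4926, -0.0995, 0.093]
ee_rot: [-3.141, -0.0, -0.287]
wrist_force: [-0.3, 1.0, 0.5]
width: 0.0001
finger_force: 0.0
```

Sound as well. Next, the left tape.

Request:
servo_tool:
  plan:
    - [0,0,-0.4,0,0,0,0]
    - [0,-0.2,-0.8,0,0,0,0]
    - [0,-0.6,-1,0,0,0.02,0]
    - [0,-0.9,-1,0,0,0.02,0]

```text
time: 6.23
tool_pos: [0.5208, -0.0133, 0.1987]
ee_rot: [-3.14, -0.01, -0.322]
wrist_force: [-0.2, -0.2, 0.3]
width: 0.0004
finger_force: 0.0
```

Request:
servo_tool:
  plan:
    - [0,-0.4,0,0,0,0.01,0]
    - [0,-0.78,0,0,0,0.01,0]
    - [0,-0.78,0,0,0,0.01,0]
    - [0,-0.78,0,0,0,0.01,0]
    - [0,-0.78,0,0,0,0.01,0]

```text
time: 6.65
tool_pos: [0.5421, 0.0604, 0.1923]
ee_rot: [3.14, 0.001, -0.334]
wrist_force: [0.5, -0.3, 0.2]
width: 0.0003
finger_force: 0.0
```

```bash
python3 look.py wa 0.5435 0.06 -0.33
```

```text
t 6.65 [0.5421 0.0604 0.1923] [ 3.14e+00  1.00e-03 -3.34e-01]
tape_a_center [(0.95, array([435.4, 265.7,  53.3,  36. ])), (0.87, array([501. , 211.6,  21. ,  49.5])), (0.65, array([259.9, 337.1,   9.8,  27.9]))]
lock_a [(0.93, array([413.9, 191.8,  17. ,  27.5])), (0.93, array([257.6, 193.2,  21.6,  28.3])), (0.51, array([358.6, 287.2,  14.9,   5.2]))]
```

View pics/wa.png

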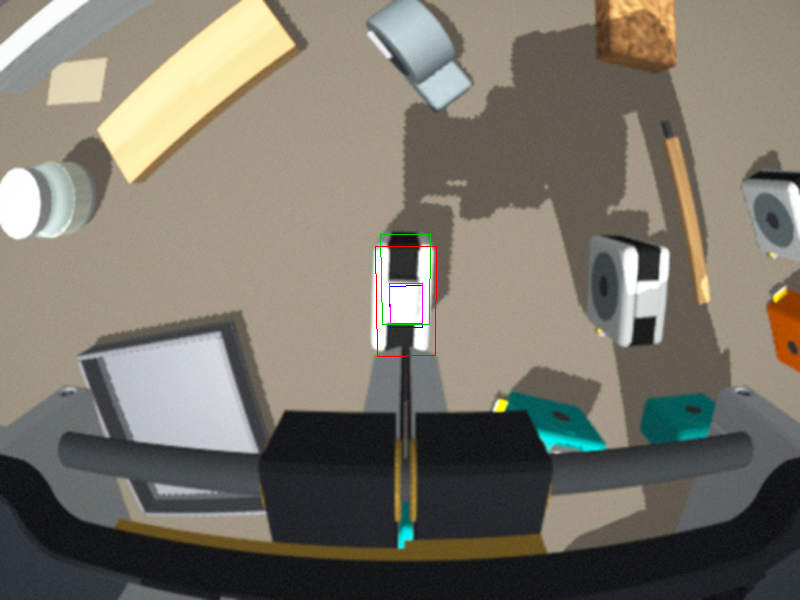

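Aligned: the left button is at (405,302), about 1.5 mm ahead of and 2 mm left of the drawing.

Request:
servo_tool:
  plan:
    - [0.03,-0.02,0.35,0,0,0,0]
    - [0.03,-0.02,0.7,0,0,0,0]
    - [0.03,-0.02,0.87,0,0,0,0]
    - [0.03,-0.02,0.89,0,0,0,0]

```text
time: 7.13
tool_pos: [0.5425, 0.0602, 0.0989]
ee_rot: [3.138, 0.009, -0.337]
wrist_force: [-0.6, -0.2, 0.5]
width: 0.0005
finger_force: 0.0
```

Request:
servo_tool:
  plan:
    - [0,0,0.03,0,0,0,0]
    - [0,0,0.06,0,0,0,0]
    - [0,0,0.09,0,0,0,0]
    - [0,0,0.12,0,0,0,0]
    - [0,0,0.145,0,0,0,0]
    - [0,0,0.16,0,0,0,0]
    - [0,0,0.16,0,0,0,0]

```text
time: 7.72
tool_pos: [0.5475, 0.0612, 0.0903]
ee_rot: [-3.141, -0.004, -0.334]
wrist_force: [0.8, -1.8, 7.0]
width: 0.0004
finger_force: 3.4
```

Request:
servo_tool:
  plan:
    - [0,0,-0.02,0,0,0,0]
    - [0,0,-0.04,0,0,0,0]
    - [0,0,-0.055,0,0,0,0]
    - [0,0,-0.055,0,0,0,0]

```text
time: 8.05
tool_pos: [0.5466, 0.0617, 0.0941]
ee_rot: [-3.141, -0.002, -0.334]
wrist_force: [1.7, -1.3, 2.5]
width: 0.0005
finger_force: 1.3
```

It pushes back with 2.5 N while rising, so the left tape is the failed one. I'll rise, open and grasp it.

Request:
servo_tool:
  plan:
    - [0,0,-0.1,0,0,0,0]
    - [0,0,-0.2,0,0,0,0]
    - [0,0,-0.3,0,0,0,66]
    - [0,0,-0.3,0,0,0,66]
    - [0,0,-0.3,0,0,0,66]
    - [0,0,-0.3,0,0,0,66]
    - [0,0,-0.3,0,0,0,66]
    - [0,0,-0.3,0,0,0,66]
    - [0,0,-0.3,0,0,0,66]
    - [0,0,-0.3,0,0,0,66]
    - [0,0,-0.3,0,0,0,66]
    - [0,0,-0.3,0,0,0,66]

```text
time: 9.05
tool_pos: [0.5459, 0.0616, 0.1233]
ee_rot: [3.141, 0.0, -0.334]
wrist_force: [0.3, 0.0, 0.5]
width: 0.0634
finger_force: 0.0
```

```bash
python3 look.py wg 0.5455 0.061 -0.33
```

```text
t 9.05 [0.5459 0.0616 0.1233] [ 3.141  0.    -0.334]
tape_a_center [(0.76, array([432.4, 208.8,  69.1,  89.9])), (0.75, array([269. , 345.5,  46.6,   8.3]))]
lock_a [(0.83, array([260.8, 219. ,  28.2,  39. ])), (0.62, array([450.9, 212.4,  17.4,  28.8]))]
```

View pics/wg.png

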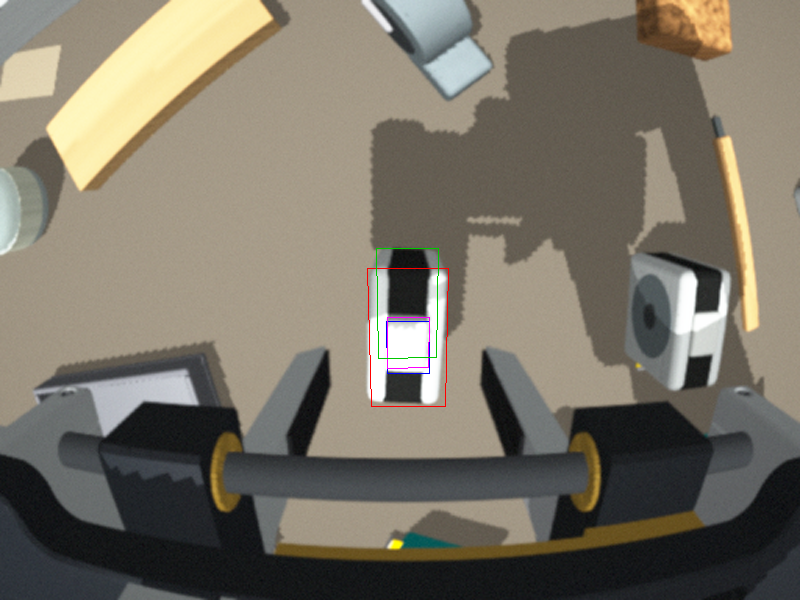

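The case (368–447, 250–405) is centred between the open fingers. Now descend, grip and lift.

Request:
servo_tool:
  plan:
    - [0,0,0.3,0,0,0,66]
    - [0,0,0.6,0,0,0,66]
    - [0,0,0.72,0,0,0,66]
    - [0,0,0.72,0,0,0,66]
    - [0,0,0.72,0,0,0,50]
    - [0,0,0.72,0,0,0,20]
    - [0,0,0.72,0,0,0,20]
    - [0,0,0.72,0,0,0,20]
    - [0,0,0.72,0,0,0,20]
    - [0,0,0.72,0,0,0,20]
    - [0,0,0.72,0,0,0,20]

```text
time: 10.12
tool_pos: [0.5471, 0.0615, 0.0531]
ee_rot: [-3.141, -0.003, -0.334]
wrist_force: [-0.0, -0.4, 5.5]
width: 0.0384
finger_force: 29.6
```

Request:
servo_tool:
  plan:
    - [0,0,-0.1,0,0,0,20]
    - [0,0,-0.35,0,0,0,20]
    - [0,0,-0.6,0,0,0,20]
    - [0,0,-0.8,0,0,0,20]
    - [0,0,-0.8,0,0,0,20]
    - [0,0,-0.8,0,0,0,20]

```text
time: 10.62
tool_pos: [0.5463, 0.0617, 0.132]
ee_rot: [-3.141, -0.001, -0.334]
wrist_force: [-0.7, 0.2, -3.8]
width: 0.0376
finger_force: 29.6
```

Request:
servo_tool:
  plan:
    - [-0.15,-0.25,0,0,0,0,20]
    - [-0.4,-0.6,0,0,0,-0.03,20]
    - [-0.67,-1,0,0,0,-0.06,20]
    - [-0.67,-1,0,0,0,-0.06,20]

```text
time: 10.95
tool_pos: [0.5118, 0.183, 0.1283]
ee_rot: [-3.14, 0.007, -0.234]
wrist_force: [0.7, -1.2, -2.5]
width: 0.0381
finger_force: 29.6
```

Request:
servo_tool:
  plan:
    - [-0.15,-0.3,0,0,0,-0.03,20]
    - [-0.4,-0.7,0,0,0,-0.06,20]
    - [-0.55,-0.95,0,0,0,-0.06,20]
    - [-0.58,-1,0,0,0,-0.06,20]
    - [-0.58,-1,0,0,0,-0.06,20]
    - [-0.58,-1,0,0,0,-0.06,20]

```text
time: 11.45
tool_pos: [0.4821, 0.2881, 0.1294]
ee_rot: [3.138, 0.003, -0.145]
wrist_force: [-0.6, -0.8, -2.5]
width: 0.038
finger_force: 29.6
```

```bash
python3 - <<'E'
from h import *
o=robot.get_obs(); print(o["time"],o["tool_pos"].round(4),o["ee_rot"].round(3),o["width"],o["wrist_force"])
im=robot.snapshot("wrist")[:,:,::-1]; big=cv2.resize(im,(800,600))
p=(o["tool_pos"],o["ee_rot"]); z=.005
cv2.polylines(big,[((wproj(box(.482,.296,-.148,.17,.15,z),p)+.5)*1.5625).astype(int)],True,(0,0,255),1)
cv2.polylines(big,[((wproj(box(.482,.296,-.148,.18,.16,.03),p)+.5)*1.5625).astype(int)],True,(0,255,0),1)
cv2.imwrite("pics/tray.png",big)
E
```

```text
11.45 [0.4821 0.2881 0.1294] [ 3.138e+00  3.000e-03 -1.450e-01] 0.038024232835350946 [-0.59756091 -0.82882914 -2.49107929]
```

View pics/tray.png

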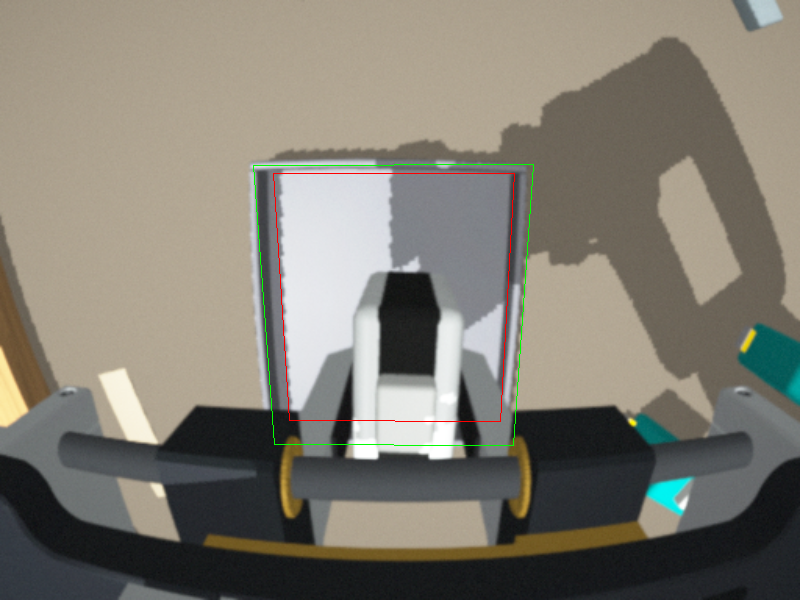

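The tray overlay matches (inner floor 274–515, 173–420), and the tape hangs upright over it, about 1 cm right of centre. I'll shift it and lower it gently.

Request:
servo_tool:
  plan:
    - [0.05,-0.1,0.15,0,0,0,20]
    - [0.05,-0.1,0.35,0,0,0,20]
    - [0.05,-0.1,0.5,0,0,0,20]
    - [0.05,-0.1,0.6,0,0,0,20]
    - [0.05,-0.1,0.65,0,0,0,20]
    - [0.05,-0.1,0.67,0,0,0,20]
    - [0.05,-0.1,0.67,0,0,0,20]
    - [0.05,-0.1,0.67,0,0,0,20]

```text
time: 12.17
tool_pos: [0.4902, 0.2981, 0.0654]
ee_rot: [-3.141, -0.002, -0.146]
wrist_force: [-0.8, -1.1, -3.3]
width: 0.0381
finger_force: 29.6
```

Request:
servo_tool:
  plan:
    - [0,0,0.01,0,0,0,20]
    - [0,0,0.015,0,0,0,20]
    - [0,0,0.02,0,0,0,20]
    - [0,0,0.025,0,0,0,20]
    - [0,0,0.03,0,0,0,20]
    - [0,0,0.03,0,0,0,20]
    - [0,0,0.03,0,0,0,20]

```text
time: 12.75
tool_pos: [0.4893, 0.2982, 0.0614]
ee_rot: [3.141, 0.0, -0.146]
wrist_force: [-0.0, 0.6, -1.9]
width: 0.0378
finger_force: 29.6
```

Request:
servo_tool:
  plan:
    - [0,0,0.008,0,0,0,20]
    - [0,0,0.016,0,0,0,20]
    - [0,0,0.024,0,0,0,20]
    - [0,0,0.03,0,0,0,20]
    - [0,0,0.03,0,0,0,20]
    - [0,0,0.03,0,0,0,20]

```text
time: 13.25
tool_pos: [0.4894, 0.2981, 0.0584]
ee_rot: [3.141, 0.0, -0.146]
wrist_force: [0.1, 0.8, -4.2]
width: 0.0381
finger_force: 29.6
```

Request:
servo_tool:
  plan:
    - [0,0,0.005,0,0,0,20]
    - [0,0,0.01,0,0,0,20]
    - [0,0,0.01,0,0,0,20]
    - [0,0,0.01,0,0,0,20]

```text
time: 13.58
tool_pos: [0.4894, 0.2982, 0.0581]
ee_rot: [-3.141, -0.0, -0.146]
wrist_force: [-1.9, -0.3, 2.9]
width: 0.0376
finger_force: 29.6
```

It is on the floor (+2.9 N). Release and withdraw upward.

Request:
servo_tool:
  plan:
    - [0,0,0,0,0,0,45]
    - [0,0,0,0,0,0,60]
    - [0,0,0,0,0,0,60]
    - [0,0,0,0,0,0,60]
    - [0,0,0,0,0,0,60]
    - [0,0,-0.2,0,0,0,60]
    - [0,0,-0.5,0,0,0,60]
    - [0,0,-0.8,0,0,0,60]
    - [0,0,-1,0,0,0,60]
    - [0,0,-1,0,0,0,60]

```text
time: 14.42
tool_pos: [0.4922, 0.2995, 0.1636]
ee_rot: [-3.135, -0.009, -0.146]
wrist_force: [0.5, 0.7, 1.6]
width: 0.0599
finger_force: 0.0
```

Request:
servo_tool:
  plan:
    - [-0.4,0,-0.2,0,0,0,60]
    - [-0.8,0,-0.5,0,0,0,60]
    - [-1,0,-0.8,0,0,0,60]
    - [-1,0,-0.8,0,0,0,60]
    - [-1,0,-0.8,0,0,0,60]

```text
time: 14.83
tool_pos: [0.3903, 0.3137, 0.2398]
ee_rot: [-3.138, -0.004, -0.144]
wrist_force: [0.8, 0.6, 0.1]
width: 0.0603
finger_force: 0.0
```

```bash
python3 - <<'E'
from h import *
o=robot.get_obs(); print(o["time"],o["tool_pos"].round(3),o["wrist_force"].round(1))
a=robot.snapshot("top")[150:290,60:430,::-1]; b=robot.snapshot("scene")[120:300,130:370,::-1]
a=cv2.resize(a,None,fx=2.15,fy=2.15,interpolation=cv2.INTER_CUBIC); b=cv2.resize(b,(400,300),interpolation=cv2.INTER_CUBIC)
w=cv2.resize(robot.snapshot("wrist")[:,:,::-1],(395,296))
c=np.zeros((600,800,3),np.uint8); c[:a.shape[0],:a.shape[1]]=a; c[300:600,:400]=b; c[302:598,402:797]=w
i=a.shape[0]; c=c if i<=301 else c; cv2.imwrite("pics/end.png",c)
E
```

```text
14.8333 [0.39  0.314 0.24 ] [0.8 0.6 0.1]
```

View pics/end.png

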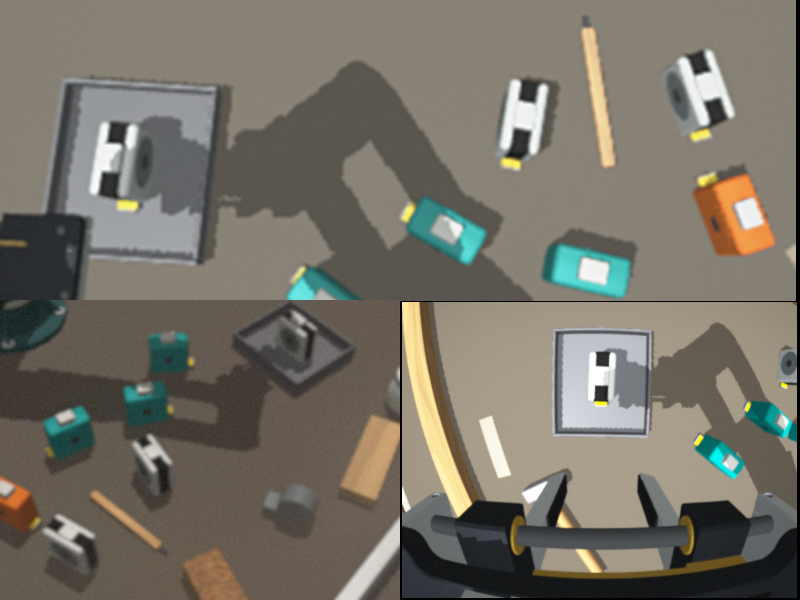

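The tape stands upright in the tray at about (118,160) in the top panel. The other two are still in place at (523,118) and (700,90) with flat buttons, and everything else in view is undisturbed.

```bash
python3 -c "
from bench import robot
print(robot.close_job())"
```

```text
the job is handed in; nothing more can be done
None
```

I tested all three locks: the left-hand tape (robot's view) failed and now stands upright in the grey tray; the other two locked and stand where they were, buttons down, nothing else visibly moved, and the job is handed in at about 15 s.

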